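# Shut the top drawer and open the middle one of the gauge chest

### The job

On the small steel three-drawer chest the top drawer stands open over the middle one, which is only ajar. With the fingertips push the top drawer fully shut, then reach down behind the front of the middle drawer and push that drawer fully open, so that the ring gauge lying in it can be got at. Pick nothing up: leave the ring gauge lying in its drawer, and do not disturb the things on and beside the chest.

Things in the scene. Friction and masses are not known exactly. Their poses are not given: they have to be found in the camera images.
- drawer_chest: Grey steel chest, fixed. Origin on the worktop under it; x points into the chest, away from the drawer fronts, y left as one faces them, z up. Case: x = -74 mm (front face) to +86 mm, y = -102 to +88 mm, top 138 mm high (mat 142 mm). Drawers open along its -x, take about 1 N to push, stay where left. The bottom drawer is shut and fixed.
- drawer_chest_drawer_2 (a joint): How far the top drawer is open, m: 0 fully shut, 0.11 fully open (stops at both).
- top_handle (a point): Middle of the front face of the top drawer's cup handle; moves with the drawer. Handle 44 mm wide, 102 to 116 mm above the worktop, 13 mm out from the drawer front, which is 178 mm wide and spans heights 92 to 130 mm. The cup is closed above and in front, open below. With the drawer shut this point is at x = -86 mm in the chest's frame.
- drawer_chest_drawer_1 (a joint): How far the middle drawer is open, m: 0 fully shut, 0.11 fully open (stops at both). It starts ajar by 0.062 to 0.078, less than the top drawer. The tiny parts seen on the drawer floors, other than the ring gauge, are part of the drawers and cannot be moved.
- middle_rim (a point): Middle of the upper edge of the middle drawer's front panel, 87 mm above the worktop; moves with the drawer (axes as the chest's). Panel 3.5 mm thick (this point half-way through), 178 mm wide, 38 mm high, cup handle outside, below this edge. Behind it the drawer is clear down to its floor, 51 mm above the worktop, back to the ring gauge. Shut, x = -71.5 mm in the chest's frame.
- ring_centre (a point): Centre of a steel ring gauge (39 mm across, 14 mm high) lying loose and flat on the floor of the middle drawer, at first under the chest's top, its centre 19 to 44 mm behind the front face of the case. It rides along with the drawer.
- loupe_centre (a point): Centre of a black eye loupe (34 mm across, 30 mm high) standing loose on the chest's top. Bystander.
- bottle_centre (a point): Point on the axis, 46 mm up, of a white dropper bottle with red tip (45 mm across, 124 mm high) standing loose to the left of the chest. Bystander.
- magnet_centre (a point): Centre of the body of a black magnetic base with a red button (48 x 50 x 51 mm) standing loose to the right of the chest. Bystander.
- fitting_centre (a point): Centre of a small brass hose fitting (12 mm across, 23 mm high) standing loose on the worktop in front of the chest, to the right of the drawers. Bystander.

How it is judged:
On the way, in this order (a step that is already met when the one before it is completed fails the run):
1. the top drawer is fully shut, while the middle one is not yet fully open (value of joint drawer_chest_drawer_2 below 0.005 m and value of joint drawer_chest_drawer_1 below 0.095 m), for 0.2 s.
2. the middle drawer is fully open (value of joint drawer_chest_drawer_1 above 0.103 m), for 0.2 s.
At the end, for the whole second after the job is handed in: The top drawer is shut (within 5 mm), the middle drawer is fully open (within 7 mm of its stop), the ring gauge lies flat and at rest in the middle drawer, and the loupe, bottle, magnetic base and brass fitting are within 15 mm of where they stood (value of joint drawer_chest_drawer_2 below 0.005 m and value of joint drawer_chest_drawer_1 above 0.103 m and linear speed of ring below 0.02 m/s and x of ring_centre in the frame of middle_rim between 0.015 and 0.135 m and z of ring_centre in the frame of middle_rim below -0.02 m and angle between ring_centre's own z axis and vertical below 0.15 rad and distance of each of loupe_centre, bottle_centre, magnet_centre, fitting_centre from where it was at the start of the episode below 0.015 m); the robot touches nothing.
It fails at once if the ring gauge is lifted from the drawer floor (z of ring_centre in the frame of middle_rim above -0.013 m).
It fails at once if a bystander is moved by more than 15 mm (distance of any of loupe_centre, bottle_centre, magnet_centre, fitting_centre from where it was at the start of the episode above 0.015 m).
It also fails if it takes over 48 s, if anything falls off the work surface, if the arm or the gripper's body presses on something with over 40 N, if the wrist force passes 120 N, or if a joint passes its speed limit or range.

### The arm

A 6-joint arm with a two-finger parallel gripper is mounted at the origin on a cart in front of the work surface, level with it; the furniture and walls round the work are solid. World frame = base frame: x ahead of the robot, y to its left, z up, the work surface at z = 0. Lengths are in m, angles in rad, forces in N, time in s.
With the tool pointing down it reaches from about 0.225 to 0.725 m from the base axis. Payload 3.1 kg.
Tool frame: the origin (TCP) lies at the centre of the arm's flange, where the gripper is bolted on; the fingertips stand 173 mm ahead of it and the grasp point (between the pads) lies 155 mm ahead of it; z points along the fingers, y is the line along which they close (so a half turn about z gives the same grasp; the last joint's range is limited). The gripper opens to 85 mm and grips with 20 to 120 N. Pads are 22 mm wide; open, the fingers measure 114 mm over their backs; the gripper's body (76 mm by 85 mm) begins 54 mm behind the grasp point. The pads swing forward as they close: fully open they stand 13 mm farther back than shut.
Start: joints at [-1.231, 0.048, 0.099, 1.622, 0, 1.443], TCP at [0.237, -0.469, 0.405] pointing down, gripper open.
Joint ranges: [-2.91, 2.91], [-0.99, 1.94], [-1.21, 1.42], [-2.12, 2.29], [-1.49, 1.47], [-3.14, 3.14]. Speed limits (rad/s): [2.79, 2.79, 3.14, 3.14, 3.14, 3.14].

### API

Orientations are given as a unit quaternion [w, x, y, z].
In Python, from plant import get_state, snapshot, hand_in gives the robot as it stands.
- The arm moves only by the tool carry_out, never from a script. Its argument "series" is a list that holds one entry, the list of rows, each a list of 6 numbers: the shift along the tool's x, y, z in mm, then the turn, a rotation vector about the tool's x, y, z in degrees. In form: [[[tx, ty, tz, wx, wy, wz], ...]]. A call has 1 to 20 rows; each row is the pose to reach, as a shift and turn from the pose commanded when the call began, along the tool's axes at that moment; what a row does not reach only later rows make up. A row lasts 1/8 s, in which the tool goes at most 62.5 mm and 10.7 degrees, less where a joint would pass 70% of its speed; a pose out of reach is approached as far as the arm can. A call with a gripper value outside its range is refused whole. "claw" is the opening, from 0 (shut) to 1 (fully open), set as the call begins (left out, the last holds). The fingers move at their own pace and stop on an object; "grip_force" is the grip in N (left out, the last holds). Time passes only in rows, so rows that repeat a pose let the fingers close. It gives the time, the measured TCP pose, the force, the opening and the grip force at its end, in the units of the state.
- get_state(): the state, without advancing time (a new reading comes with each control period).
- snapshot(name): name is "side" or "top"; returns a dict with "frame" (420x560x3 uint8, red, green, blue), "vertical_fov" (degrees; the focal length in pixels is half the picture's height over the tangent of half this angle, whatever the lens; pixels are square), "cx", "cy" (the principal point, pixels), "dist" ([k1, k2, p1, p2, k3] as OpenCV has them; the pictures are not rectified), "xyz" and "orientation" of the camera in the world. Camera axes: x right, y down, z forward; pixel columns grow to the right and rows downward; lengths in m; the calibration is good to about 2 mm. A picture is of the moment at which its call begins. There is no depth.
- hand_in(): hands the job in; it is judged then, once.
The state is a dict: "time": time; "qpos": joint angles; "dq": joint speeds; "joint_efforts": joint torques, N m; "ee_pos": TCP position; "orientation": TCP orientation; "contact_force": force on the tool from outside, world axes, zero at the start; "wrist_torque": the same for the moment, N m; "gripper_width": finger opening in m; "grasp_force": force on a finger pad.
Only numpy, scipy, OpenCV 4.12 (cv2) and the standard library are available. Lean on these libraries where they do the work, as an engineer would, in place of code of your own. Each camera call takes 0.05 s, during which the arm holds its last target. There are 200 camera calls.

## Working session

There is one attempt and no reset: what is moved stays moved. The work goes in short steps, Python scripts to look and compute and a tool call to move; the robot and the scene stay as the last step left them, time stands still between calls to the robot, and variables do not carry over. Pictures are saved under pics/ and viewed, at most 10 in all, crops included, and the job is handed in when it is done.

Besides the shell and the picture viewer there is one more tool, called after "Request:" as name(argument=value, ...), one argument or row to a line, values as JSON. carry_out: Moves the arm, as the interface text tells. Its arguments: {"type":"object","properties":{"series":{"type":"array","items":{"type":"array","items":{"type":"array","items":{"type":"number"}}}},"claw":{"type":"number"},"grip_force":{"type":"number"}},"required":["series"]}

```bash
mkdir -p pics
cat > h.py <<'E'
import numpy as np,cv2
from scipy.spatial.transform import Rotation as R
from plant import get_state,snapshot
def rot(q): return R.from_quat([q[1],q[2],q[3],q[0]])
def K(s):
    f=s["frame"].shape[0]/2/np.tan(np.radians(s["vertical_fov"])/2)
    return np.array([[f,0,s["cx"]],[0,f,s["cy"]],[0,0,1.]])
def onplane(s,px,z):
    u=cv2.undistortPoints(np.array(px,float).reshape(-1,1,2),K(s),np.array(s["dist"],float)).reshape(-1,2)
    d=rot(s["orientation"]).apply(np.c_[u,np.ones(len(u))]); o=np.array(s["xyz"])
    return o+d*((z-o[2])/d[:,2])[:,None]
def proj(s,P):
    r=rot(s["orientation"]).inv(); P=np.array(P,float).reshape(-1,3)
    c=r.apply(P-np.array(s["xyz"]))
    return cv2.projectPoints(c,np.zeros(3),np.zeros(3),K(s),np.array(s["dist"],float))[0].reshape(-1,2)
E
python3 - <<'E'
from h import *
for n in("side","top"):
    s=snapshot(n); cv2.imwrite(f"pics/{n}0.png",cv2.resize(s["frame"][:,:,::-1],(800,600),interpolation=cv2.INTER_CUBIC))
    print(n,s["xyz"],rot(s["orientation"]).as_matrix().round(3).tolist(),s["vertical_fov"],s["dist"])
print(get_state())
E
```

```text
side [0.31933313 0.60136088 0.41639755] [[-0.929, -0.131, 0.345], [-0.369, 0.335, -0.867], [-0.002, -0.933, -0.36]] 51.61781300489606 [-0.06861316  0.          0.          0.          0.        ]
top [ 0.52180314 -0.14377251  0.95343809] [[0.005, -0.993, 0.119], [-1.0, -0.005, 0.005], [-0.005, -0.119, -0.993]] 55.497091933486246 [-0.04941348  0.          0.          0.          0.        ]
{'time': 0.1, 'qpos': array([-1.23080263e+00,  4.87115789e-02,  9.77382433e-02,  1.62198631e+00,
       -1.78502754e-05,  1.44297095e+00]), 'dq': array([-4.24593130e-04, -2.39001633e-03,  3.03079068e-03, -4.10104555e-05,
        1.12243983e-03,  6.94119683e-04]), 'joint_efforts': array([ 2.96370956e-03, -3.39849651e+01,  3.20936501e+01,  1.58299837e-02,
       -1.65687989e-04,  4.12430282e-06]), 'ee_pos': array([ 0.2366583 , -0.46843352,  0.40360749]), 'orientation': array([-1.07463578e-03,  9.72767099e-01,  2.31782227e-01, -1.23407011e-04]), 'contact_force': array([ 0.60928912, -0.46781707, -0.79830722]), 'wrist_torque': array([ 0.0023952 , -0.00736891,  0.01861754]), 'grasp_force': 0.0, 'gripper_width': 0.08554232554335629}
```

View pics/top0.png

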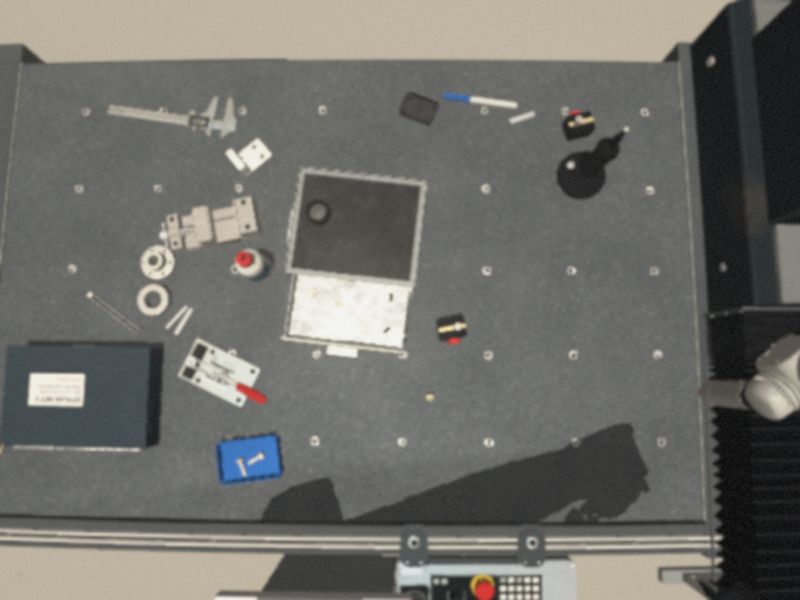

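View pics/side0.png

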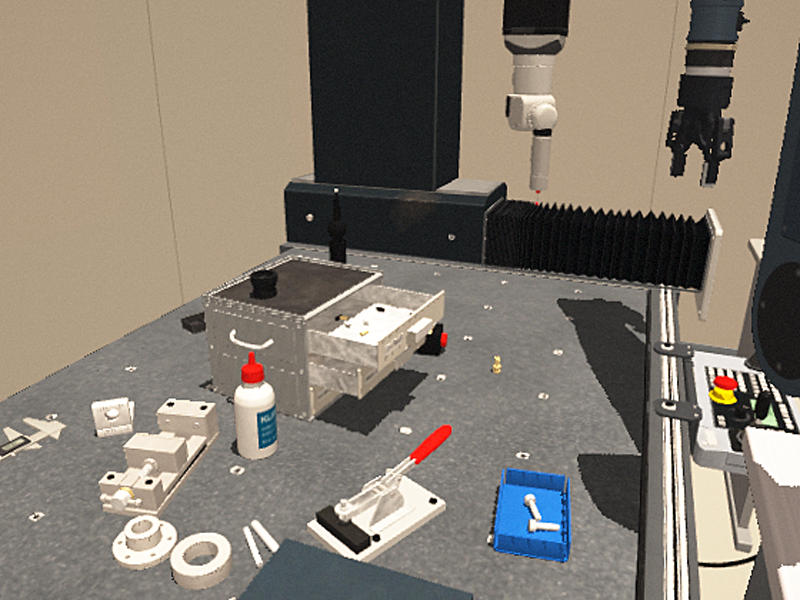

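The top view shows the chest top with its corners at about (302,170), (426,183), (411,283) and (289,271) in the 800 px picture. The top drawer front runs (282,338)-(405,352), its handle is at (342,351) and the brass fitting is at (430,397). The side view shows the middle drawer ajar beneath it, around (340,375).

```bash
cat >> h.py <<'E'
def fit(local,world):
    L=np.array(local,float);W=np.array(world)[:,:2];a=L-L.mean(0);b=W-W.mean(0)
    th=np.arctan2((a[:,0]*b[:,1]-a[:,1]*b[:,0]).sum(),(a*b).sum())
    M=np.array([[np.cos(th),-np.sin(th)],[np.sin(th),np.cos(th)]]);t=W.mean(0)-M@L.mean(0)
    return th,M,t,(L@M.T+t-W)
E
python3 - <<'E'
from h import *
s=snapshot("top"); f=0.7
px=np.array([(302,170),(426,183),(411,283),(289,271)])*f
W=onplane(s,px,0.139)
L=[(.086,.088),(.086,-.102),(-.074,-.102),(-.074,.088)]
th,M,t,r=fit(L,W); print(np.degrees(th),t,(r*1000).round(1).tolist())
Q=onplane(s,np.array([(282,338),(405,352)])*f,0.130); print("front local",((Q[:,:2]-t)@M).round(4))
Q=onplane(s,np.array([(342,355)])*f,0.116); print("handle",((Q[:,:2]-t)@M).round(4))
Q=onplane(s,np.array([(430,397)])*f,0.023); print("fitting",Q,((Q[:,:2]-t)@M).round(4))
Q=onplane(s,np.array([(452,328)])*f,0.05); print("magnet",((Q[:,:2]-t)@M).round(4))
Q=onplane(s,np.array([(245,259)])*f,0.12); print("bottle",((Q[:,:2]-t)@M).round(4))
# overlay check incl. middle candidate openings on side
o=s["frame"][:,:,::-1].copy(); 
d=snapshot("side"); e=d["frame"][:,:,::-1].copy()
def w(x,y,z): return [*(M@[x,y]+t),z]
pts=[w(x,y,z) for x in(-.074,.086) for y in(-.102,.088) for z in(0.002,.138)]
for im,c in((o,s),(e,d)):
    for p in proj(c,pts): cv2.circle(im,tuple(p.round().astype(int)),2,(0,0,255),-1)
    for op,col in((.062,(0,255,0)),(.070,(255,0,0)),(.078,(255,0,255))):
        for z in (.049,.087):
            a=proj(c,[w(-.0735-op,y,z) for y in(-.09,.088)][1:]+[w(-.0735-op,.04,z)])
            cv2.line(im,*[tuple(q.round().astype(int)) for q in a],col,1)
c1=cv2.resize(o[100:300,180:340],(480,600),interpolation=cv2.INTER_CUBIC);c2=cv2.resize(e[170:310,130:330],(800,560),interpolation=cv2.INTER_CUBIC)
cv2.imwrite("pics/c1.png",c1);cv2.imwrite("pics/c2.png",c2)
E
```

```text
-6.214044723991284 [ 0.71938066 -0.0680753 ] [[4.7, 2.8], [3.7, -2.0], [-6.1, -6.4], [-2.3, 5.5]]
front local [[-0.1683  0.0815]
 [-0.168  -0.0976]]
handle [[-0.1825 -0.0065]]
fitting [[ 0.4723111  -0.18795115  0.023     ]] [[-0.2326 -0.1459]]
magnet [[-0.1199 -0.1675]]
bottle [[-0.0578  0.1551]]
```

View pics/c2.png

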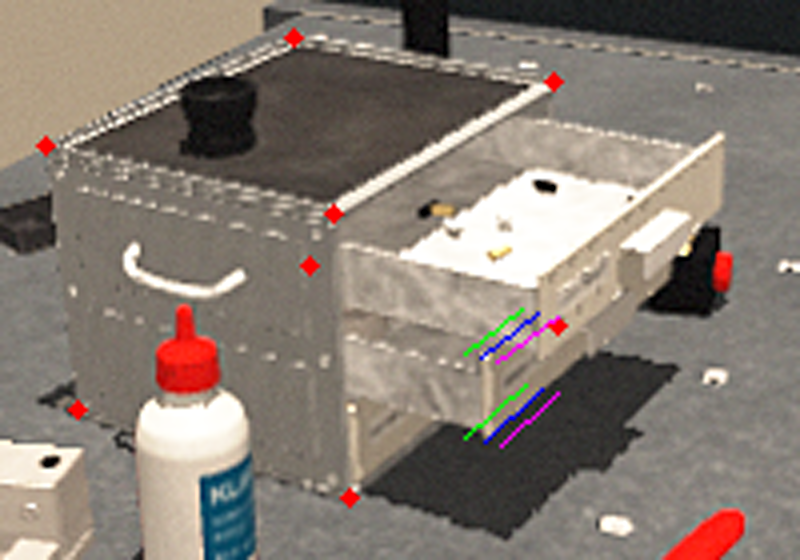

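View pics/c1.png

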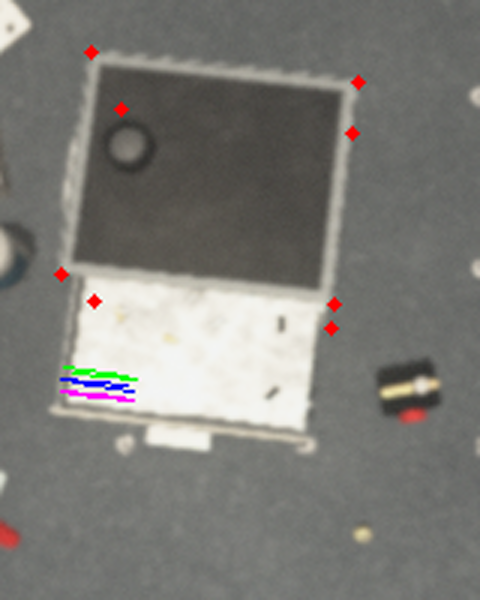

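The top-drawer opening is about 95 mm, the middle about 69 mm, and the chest is turned by -6.2°. In the side crop, the front edge of the case matches the fit. I'll go in front of the top handle with closed fingers.

Request:
carry_out(
  series=[
    [[50,-30,0,0,0,-10],[100,-60,0,0,0,-20],[150,-92,0,0,0,-30],[200,-122,0,0,0,-40],[250,-153,0,0,0,-50],[300,-184,0,0,0,-60],[350,-215,0,0,0,-70],[400,-245,0,0,0,-80],[419,-257,0,0,0,-90],[419,-257,20,0,0,-100],[419,-257,40,0,0,-110],[419,-257,60,0,0,-120],[419,-257,80,0,0,-130],[419,-257,100,0,0,-140],[419,-257,115,0,0,-147],[419,-257,115,0,0,-147],[419,-257,115,0,0,-147]],
  ],
  claw=0,
)

```text
time: 2.33
ee_pos: [0.495, -0.0503, 0.2902]
orientation: [0.0, 0.055, 0.998, -0.0]
contact_force: [-0.1, 0.2, -0.2]
gripper_width: -0.0002
grasp_force: 0.0
```

Run:
```python
from h import *
g=get_state();print({k:np.round(g[k],3) for k in('time','ee_pos','orientation','contact_force','gripper_width')})
print(rot(g['orientation']).as_matrix().round(3))
s=snapshot("side");print(proj(s,np.array(g['ee_pos'])-[[0,0,.173],[0,0,.101]]).round(1))
o=s["frame"][:,:,::-1]; cv2.imwrite("pics/s1.png",cv2.resize(o[80:320,130:450],(800,600),interpolation=cv2.INTER_CUBIC))
```

```text
{'time': np.float64(2.325), 'ee_pos': array([ 0.495, -0.05 ,  0.29 ]), 'orientation': array([ 0.   ,  0.055,  0.998, -0.   ]), 'contact_force': array([-0.108,  0.198, -0.179]), 'gripper_width': np.float64(-0.0)}
[[-0.994  0.11   0.001]
 [ 0.11   0.994 -0.   ]
 [-0.001 -0.    -1.   ]]
[[319.8 230.7]
 [321.4 190.3]]
```

View pics/s1.png

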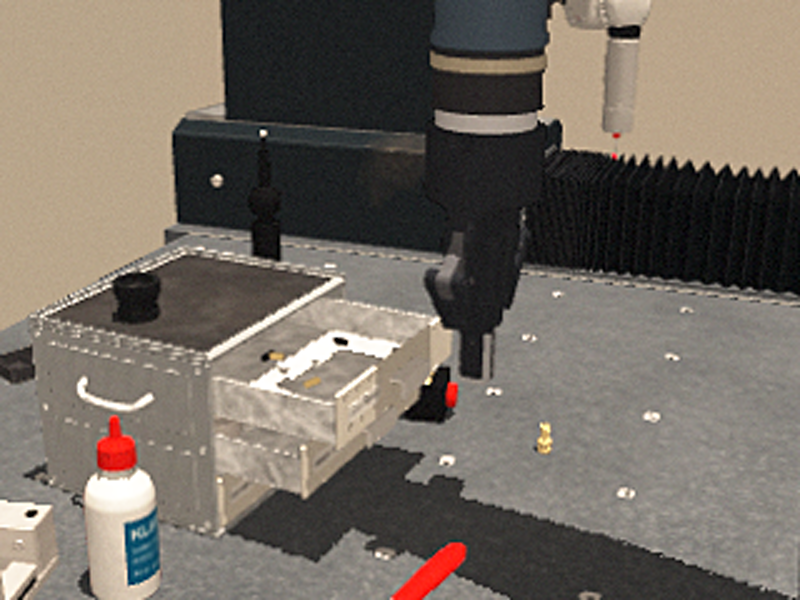

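The closed fingertips appear at (475,377) in the crop, exactly where the 173 mm length predicts. Now push.

Request:
carry_out(
  series=[
    [[-10,0,8,0,0,0],[-20,0,8,0,0,0],[-30,0,8,0,0,0],[-40,0,8,0,0,0],[-50,0,8,0,0,0],[-60,0,8,0,0,0],[-70,0,8,0,0,0],[-80,0,8,0,0,0],[-90,0,8,0,0,0],[-100,0,8,0,0,0],[-108,0,8,0,0,0],[-114,0,8,0,0,0],[-118,0,8,0,0,0],[-118,0,8,0,0,0]],
  ],
)

```text
time: 4.12
ee_pos: [0.6125, -0.0629, 0.2818]
orientation: [0.0, 0.054, 0.999, 0.0]
contact_force: [-0.0, 0.8, 0.5]
gripper_width: -0.0005
grasp_force: 0.0
```

Request:
carry_out(
  series=[
    [[-2,0,0,0,0,0],[-4,0,0,0,0,0],[-4,0,0,0,0,0]],
  ],
)

```text
time: 4.5
ee_pos: [0.6162, -0.0634, 0.2818]
orientation: [0.0, 0.054, 0.999, 0.0]
contact_force: [0.7, -0.1, -0.1]
gripper_width: 0.0002
grasp_force: 0.0
```

Request:
carry_out(
  series=[
    [[-1,0,0,0,0,0],[-2,0,0,0,0,0],[-3,0,0,0,0,0],[-4,0,0,0,0,0],[-4,0,0,0,0,0]],
  ],
)

```text
time: 5.12
ee_pos: [0.6202, -0.0639, 0.2817]
orientation: [0.0, 0.054, 0.999, -0.0]
contact_force: [-0.4, 1.3, 0.5]
gripper_width: -0.0002
grasp_force: 0.1
```

Request:
carry_out(
  series=[
    [[-1,0,0,0,0,0],[-2,0,0,0,0,0],[-2,0,0,0,0,0]],
  ],
)

```text
time: 5.5
ee_pos: [0.6221, -0.0641, 0.2816]
orientation: [-0.0, 0.054, 0.999, -0.0]
contact_force: [-0.1, 0.2, 1.1]
gripper_width: 0.0001
grasp_force: 0.2
```

Run:
```python
from h import *
s=snapshot("side");print(get_state()['contact_force'])
o=s["frame"][:,:,::-1]; cv2.imwrite("pics/s2.png",cv2.resize(o[130:310,130:370],(800,600),interpolation=cv2.INTER_CUBIC))
```

```text
[-0.52384354 -0.31086084  0.10555297]
```

View pics/s2.png

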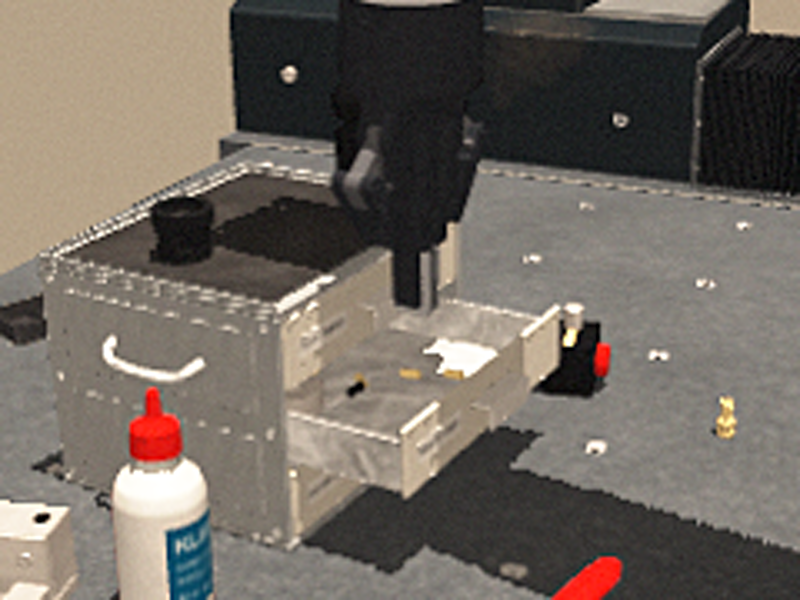

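The top drawer is nearly flush at (300,330), and the middle drawer's front is unmoved. I'll keep nudging until the stop is felt.

Request:
carry_out(
  series=[
    [[-1,0,0,0,0,0],[-2,0,0,0,0,0],[-3,0,0,0,0,0],[-3,0,0,0,0,0]],
  ],
)

```text
time: 6.05
ee_pos: [0.6233, -0.0642, 0.2816]
orientation: [-0.003, 0.054, 0.999, 0.0]
contact_force: [-8.6, 0.9, 5.0]
gripper_width: -0.0002
grasp_force: 4.1
```

Request:
carry_out(
  series=[
    [[-1,0,0,0,0,0],[-2,0,0,0,0,0],[-2,0,0,0,0,0]],
  ],
)

```text
time: 6.42
ee_pos: [0.624, -0.0643, 0.2816]
orientation: [-0.005, 0.054, 0.999, 0.0]
contact_force: [-12.7, 1.5, 7.5]
gripper_width: -0.0001
grasp_force: 6.3
```

The stop is reached, which matches the chest estimate. Next: back off, drop behind the middle front, and check.

Request:
carry_out(
  series=[
    [[8,0,0,0,0,0],[16,0,0,0,0,0],[23,0,0,0,0,0],[23,0,0,0,0,0],[23,0,10,0,0,0],[23,0,20,0,0,0],[23,0,28,0,0,0],[23,0,33,0,0,0],[23,0,33,0,0,0]],
  ],
)

```text
time: 7.55
ee_pos: [0.6039, -0.0621, 0.2479]
orientation: [-0.001, 0.054, 0.999, 0.0]
contact_force: [0.3, 0.7, -0.8]
gripper_width: -0.0
grasp_force: 0.0
```

Run:
```python
from h import *
s=snapshot("side");print(get_state()['contact_force'])
o=s["frame"][:,:,::-1]; cv2.imwrite("pics/s3.png",cv2.resize(o[130:310,130:370],(800,600),interpolation=cv2.INTER_CUBIC))
```

```text
[-0.4848026  -0.57980266  0.39659999]
```

View pics/s3.png

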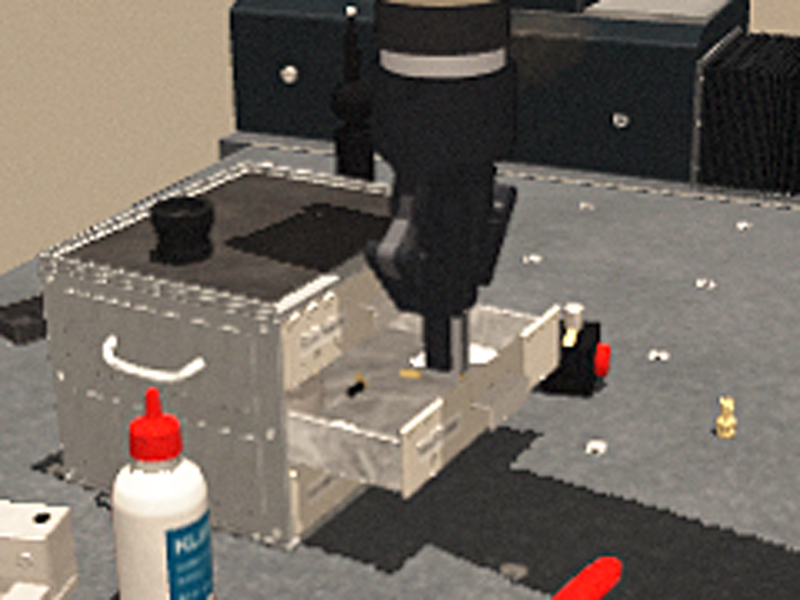

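The fingertips at (440,370) are inside the drawer behind its front, with no contact and the top drawer still shut. Pushing out gently so the ring rides along.

Request:
carry_out(
  series=[
    [[3,0,0,0,0,0],[6,0,0,0,0,0],[9,0,0,0,0,0],[12,0,0,0,0,0],[15,0,0,0,0,0],[18,0,0,0,0,0],[21,0,0,0,0,0],[24,0,0,0,0,0],[27,0,0,0,0,0],[30,0,0,0,0,0],[33,0,0,0,0,0],[36,0,0,0,0,0],[39,0,0,0,0,0],[42,0,0,0,0,0],[45,0,0,0,0,0],[47,0,0,0,0,0],[49,0,0,0,0,0],[50,0,0,0,0,0],[50,0,0,0,0,0]],
  ],
)

```text
time: 9.98
ee_pos: [0.5543, -0.0568, 0.2486]
orientation: [-0.0, 0.054, 0.999, -0.0]
contact_force: [-0.4, -1.1, -0.5]
gripper_width: -0.0001
grasp_force: 0.1
```

Request:
carry_out(
  series=[
    [[1,0,0,0,0,0],[2,0,0,0,0,0],[3,0,0,0,0,0],[4,0,0,0,0,0],[4,0,0,0,0,0]],
  ],
)

```text
time: 10.6
ee_pos: [0.5508, -0.0564, 0.2487]
orientation: [0.001, 0.054, 0.999, -0.0]
contact_force: [3.0, -0.4, -2.2]
gripper_width: 0.0002
grasp_force: 1.4
```

Request:
carry_out(
  series=[
    [[1,0,0,0,0,0],[2,0,0,0,0,0],[2,0,0,0,0,0]],
  ],
)

```text
time: 10.98
ee_pos: [0.55, -0.0563, 0.2488]
orientation: [0.003, 0.054, 0.999, -0.0]
contact_force: [7.8, -1.9, -5.5]
gripper_width: 0.0001
grasp_force: 3.8
```

It has reached the stop as predicted (x ≈ 0.551). Now ease off, lift and clear.

Request:
carry_out(
  series=[
    [[-5,0,0,0,0,0],[-10,0,0,0,0,0],[-10,0,0,0,0,0],[-10,0,-15,0,0,0],[-10,0,-35,0,0,0],[-10,0,-60,0,0,0],[0,0,-90,0,0,0],[30,0,-120,0,0,0],[70,0,-150,0,0,0],[110,0,-150,0,0,0],[150,0,-150,0,0,0],[150,0,-150,0,0,0],[150,0,-150,0,0,0]],
  ],
)

```text
time: 12.6
ee_pos: [0.3996, -0.04, 0.3997]
orientation: [0.001, 0.054, 0.999, -0.0]
contact_force: [-0.4, 0.1, -0.3]
gripper_width: 0.0004
grasp_force: 0.0
```

Run:
```python
from h import *
s=snapshot("side");print(get_state()['contact_force'])
o=s["frame"][:,:,::-1]; cv2.imwrite("pics/s4.png",cv2.resize(o[130:310,130:370],(800,600),interpolation=cv2.INTER_CUBIC))
```

```text
[-0.99054848 -0.57045786 -0.28831796]
```

View pics/s4.png

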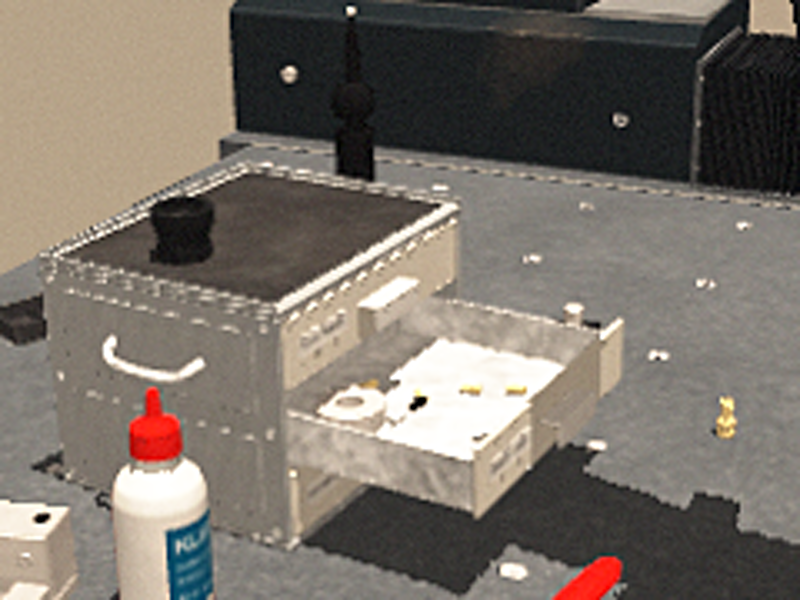

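The top drawer is shut, and the middle one is open with its front at about (480,490). The ring gauge lies flat at (352,405), and the bystanders are in place.

```bash
python3 -c "from plant import hand_in; print(hand_in())"
```

```text
the job is handed in; nothing more can be done
None
```

I handed the job in at about 12.6 s of the 48 s: the top drawer is pushed to its shut stop, the middle drawer is pushed to its open stop with the ring gauge lying flat in it, and the last picture shows nothing visibly disturbed; the judge's verdict was not shown to me.

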